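# Swap the hallway lanterns and start the charger

### The job

The two hallway lanterns stand on each other's charging pads: swap them, parking one on the cork mat meanwhile, so that each stands upright and wholly on the pad of its own colour, set down and not dropped. Only then start the charger at the sloping panel: press the white key, then the blue, then the orange, one at a time, each fully down and let up again. Leave everything else on the table where it is.

Things in the scene. Friction and masses are not known exactly. Their poses are not given: they have to be found in the camera images.
- lantern_blue_mid (a point): blue cordless table lantern, upright and round, 100 mm high, 0.18 to 0.34 kg, loose; this point is on its axis half-way up (50 mm over its underside). From the bottom: blue foot 64 mm across and 18 mm high, white stem 42 mm across up to 70 mm, blue cap 48 mm across from 70 to 100 mm (grip it by the cap, from above, any yaw). z is its axis, up. At the start it stands on the orange pad.
- lantern_orange_mid (a point): orange cordless table lantern, upright and round, 100 mm high, 0.18 to 0.34 kg, loose; this point is on its axis half-way up (50 mm over its underside). From the bottom: orange foot 64 mm across and 18 mm high, white stem 42 mm across up to 70 mm, orange cap 48 mm across from 70 to 100 mm (grip it by the cap, from above, any yaw). z is its axis, up. At the start it stands on the blue pad.
- pad_blue: blue charging pad, a fixed flat disc 110 mm across and 8 mm thick; origin at the centre of its underside, on the table. The blue lantern belongs on it.
- pad_orange: orange charging pad, a fixed flat disc 110 mm across and 8 mm thick; origin at the centre of its underside, on the table. The orange lantern belongs on it.
- mat_cork: brown cork mat, a fixed disc 110 mm across and 8 mm thick, empty at the start: the free spot; origin at the centre of its underside, on the table
- key_white_top (a point): white key of the charging panel, a 42 x 40 mm spring key in a black surround; this point is the centre of its face, about 78 mm above the table at rest, and moves with the key. Its z axis points straight out of the sloping face (35 degrees from vertical, towards the robot's side), y runs level along the row of keys. The three keys stand in one row 62 mm apart, in an order that varies. Pressed along -z.
- key_white (a joint): travel of the white key, m: 0 is up, 0.007 is fully down; starts to move at 1.5 N, fully down at 5 N, springs back when let go
- key_blue_top (a point): blue key of the charging panel, a 42 x 40 mm spring key in a black surround; this point is the centre of its face, about 78 mm above the table at rest, and moves with the key. Its z axis points straight out of the sloping face (35 degrees from vertical, towards the robot's side), y runs level along the row of keys. The three keys stand in one row 62 mm apart, in an order that varies. Pressed along -z.
- key_blue (a joint): travel of the blue key, m: 0 is up, 0.007 is fully down; starts to move at 1.5 N, fully down at 5 N, springs back when let go
- key_orange_top (a point): orange key of the charging panel, a 42 x 40 mm spring key in a black surround; this point is the centre of its face, about 78 mm above the table at rest, and moves with the key. Its z axis points straight out of the sloping face (35 degrees from vertical, towards the robot's side), y runs level along the row of keys. The three keys stand in one row 62 mm apart, in an order that varies. Pressed along -z.
- key_orange (a joint): travel of the orange key, m: 0 is up, 0.007 is fully down; starts to move at 1.5 N, fully down at 5 N, springs back when let go
- panel: charging panel, a fixed white console 270 mm long (its y), 110 mm deep (its x), with a face sloping 35 degrees down to its front (-x); origin on the table, below the middle of the sloping face. A brass lamp bar 26 mm wide (x from 13 to 39 mm, all 270 mm along y) hangs over the upper half of the face, 150 to 180 mm above the table, on two posts at y = +-126 mm, so a gripper pointing straight down does not get to the keys: come tilted, about square to the face.
- dish: bystander, loose: shallow blue bowl, 100 mm across, 28 mm high; origin at the centre of its underside
- case: bystander, loose: dark brown spectacles case, 160 x 60 x 36 mm; origin at the centre of its underside
- candle: bystander, loose: amber candle jar with brass lid, 64 mm across, 75 mm high; origin at the centre of its underside
- spray: bystander, loose: green bottle with a white cap, 48 mm across, 150 mm high; origin at the centre of its underside
- umbrella: bystander, loose: folded blue umbrella lying along its x, 230 mm long, 44 mm thick, short black handle at +x; origin on the table below the middle of the 170 mm blue part
- mug: bystander, loose: white mug, 80 mm across, 90 mm high; origin at the centre of its underside
Mind the look-alikes: they are no part of the job. Several things have the shape of the mat_cork; the one meant has the colours described above.

How it is judged:
By the outcome, as a careful person would: the job done as asked, in the order asked, and still so for the second after the job is handed in, with the robot touching nothing.
It also fails if it takes over 72 s, if anything falls off the work surface, if the arm or the gripper's body presses on something with over 40 N, if the wrist force passes 120 N, or if a joint passes its speed limit or range.

### The arm

A 6-joint arm with a two-finger parallel gripper is mounted at the origin on the work surface. World frame = base frame: x ahead of the robot, y to its left, z up, the work surface at z = 0. Lengths are in m, angles in rad, forces in N, time in s.
With the tool pointing down it reaches from about 0.325 to 0.875 m from the base axis. Payload 4.4 kg.
Tool frame: the origin (TCP) lies between the finger pads; the fingertips stand 8 mm ahead of it and the grasp point (between the pads) lies 11 mm behind it (manip.tip_reach is the distance from the TCP to the fingertips, in m); x points along the fingers, y is the direction in which the jaws open and shut, and the axes are right-handed (so a half turn about x gives the same grasp; the last joint's range is limited). The gripper opens to 85 mm and grips with 20 to 120 N. Pads are 22 mm wide; open, the fingers measure 114 mm over their backs; the gripper's body (76 mm by 85 mm) begins 54 mm behind the grasp point. The pads swing forward as they close: fully open they stand 13 mm farther back than shut.
Start: joints at [1.056, 0.207, 1.542, -0, 1.393, -0.15], TCP at [0.205, 0.537, 0.239] pointing down, gripper open.
Joint ranges: [-2.73, 2.73], [-0.86, 2.22], [0.23, 2.46], [-1.11, 4.25], [0.08, 2.63], [-2.82, 2.82]. Speed limits (rad/s): [2.79, 2.79, 3.14, 3.14, 3.14, 3.14].

### API

Orientations are given as a rotation vector (axis times angle).
In Python, from plant import manip, viewer, ticket, status gives the robot as it stands. Calls block until the motion is done:
- manip.move_pose(position, orientation): joint-space move of the TCP to a pose.
- manip.move_straight(position, rot=None, feed=0.15, guard=None): straight line of the TCP; rot=None keeps the orientation; feed is the mean speed in m/s. With guard (N) it stops when the force on the tool has changed by that much, and returns True; else False.
- manip.goto_joints(angles): joint-space move.
- manip.command_gripper(opening, strength=None): finger opening in m; strength is the grip in N (None keeps the last); returns when the fingers have stopped.
- manip.dwell(seconds).
- manip.ik(position, orientation): joint angles nearest the present ones, or None.
- viewer.grab_frame(name): name is "side" or "top"; returns a dict with "color" (384x512x3 uint8, blue, green, red), "fx", "fy", "cx", "cy" (pixels), "xyz" and "rotation" of the camera in the world. Camera axes: x right, y down, z forward; pixel columns grow to the right and rows downward; lengths in m; the calibration is good to about 2 mm. A picture is of the moment at which its call begins. There is no depth.
A pose or a line that the arm cannot do raises manip.MotionError and nothing moves.
- ticket.hand_in(): hands the job in, once; it reports no verdict.
Readings, each from a call of its own:
- status.current_t(): time.
- status.current_joints(): joint angles.
- status.current_joint_vel(): joint speeds.
- status.current_joint_torque(): joint torques, N m.
- status.current_position(): TCP position.
- status.current_eef_rot(): TCP orientation.
- status.current_wrist_force(): force on the tool from outside, world axes, zero at the start.
- status.current_wrist_torque(): the same for the moment, N m.
- status.current_grip_width(): finger opening in m.
Only numpy, scipy, OpenCV 4.12 (cv2) and the standard library are available. Lean on these libraries where they do the work, as an engineer would, in place of code of your own. Each camera call takes 0.05 s, during which the arm holds its last target.

## Working session

There is one attempt and no reset: what is moved stays moved. The work goes in short steps, each a Python script; the robot and the scene stay as the last script left them, time stands still between calls to the robot, and variables do not carry over. Pictures are saved under pics/ and viewed, and the job is handed in when it is done.

```bash
ls; mkdir -p pics; python3 - <<'E'
from plant import manip, viewer, ticket, status
import cv2
for n in ("side","top"):
    f=viewer.grab_frame(n); cv2.imwrite(f"pics/{n}0.png",f["color"])
    print(n,f["fx"],f["fy"],f["cx"],f["cy"],f["xyz"],f["rotation"])
print(status.current_t(),manip.tip_reach)
E
```

```text
pics
side 365.1895454741467 365.1895454741467 258.240936964127 194.71445470343343 [-0.18158321 -0.84080268  0.69976812] [-2.00177491  0.69780178 -0.42509893]
top 437.76826726652257 437.76826726652257 247.5363407349136 182.62255511152796 [ 0.36488115 -0.02061842  1.58147604] [-2.15171061  2.17584861 -0.0919213 ]
0.1 0.008
```

View pics/side0.png

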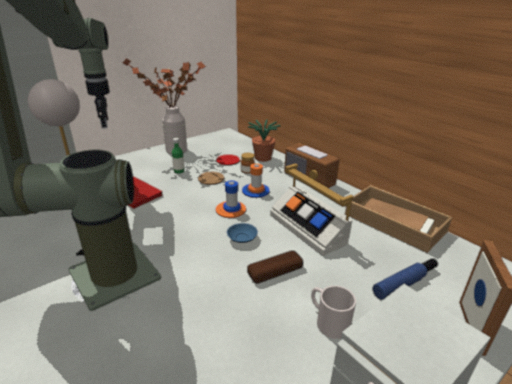

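View pics/top0.png

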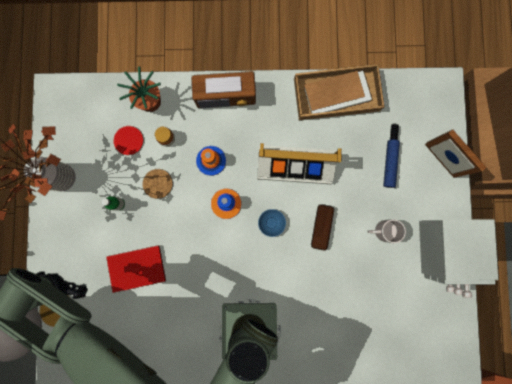

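Mat candidates in the top view are the brown disc at (157,183), the red disc at (128,140), and the dish at (272,222), which is a bowl. The brown one fits "cork". The blue lantern is at (226,202) on the orange pad, and the orange one at (209,157) on the blue pad. I'll check with crops and measure.

```bash
cat > h.py <<'E'
import numpy as np, cv2
from scipy.spatial.transform import Rotation as R
def ray(f,u,v):
    d=R.from_rotvec(f["rotation"]).apply([(u-f["cx"])/f["fx"],(v-f["cy"])/f["fy"],1.0]); return np.array(f["xyz"]),d
def onz(f,u,v,z):
    o,d=ray(f,u,v); return o+d*(z-o[2])/d[2]
def proj(f,p):
    q=R.from_rotvec(f["rotation"]).inv().apply(np.array(p)-f["xyz"]); return q[0]/q[2]*f["fx"]+f["cx"],q[1]/q[2]*f["fy"]+f["cy"]
def tri(fa,a,fb,b):
    o1,d1=ray(fa,*a);o2,d2=ray(fb,*b)
    s=np.linalg.lstsq(np.c_[d1,-d2],o2-o1,rcond=None)[0]
    p,q=o1+s[0]*d1,o2+s[1]*d2
    return (p+q)/2,np.linalg.norm(p-q)
def blobs(f,lo,hi,roi,amin=15):
    """HSV mask blobs in roi (u0,v0,u1,v1)"""
    u0,v0,u1,v1=roi
    m=cv2.inRange(cv2.cvtColor(f["color"],cv2.COLOR_BGR2HSV),np.array(lo),np.array(hi))
    k=np.zeros_like(m);k[v0:v1,u0:u1]=m[v0:v1,u0:u1]
    n,l,s,c=cv2.connectedComponentsWithStats(k)
    return [(c[i],s[i],l==i) for i in range(1,n) if s[i][4]>=amin]
E
python3 - <<'E'
from plant import viewer
from h import *
T=viewer.grab_frame("top");S=viewer.grab_frame("side")
a=cv2.resize(T["color"][120:240,100:360],None,fx=3,fy=3,interpolation=cv2.INTER_CUBIC);cv2.imwrite("pics/tc.png",a)
a=cv2.resize(S["color"][130:260,160:360],None,fx=4,fy=4,interpolation=cv2.INTER_CUBIC);cv2.imwrite("pics/sc.png",a)
for nm,F,roiL in(("T",T,(190,140,345,225)),("S",S,(205,155,345,250))):
  for c,lo,hi in(("blue",(100,130,40),(130,255,255)),("orange",(3,150,100),(16,255,255))):
    for b in blobs(F,lo,hi,roiL,10): print(nm,c,b[0].round(1),b[1])
E
```

```text
T blue [212.  162.3] [197 146  29  29 332]
T blue [314.4 168.5] [308 162  14  14 174]
T blue [225.9 202. ] [218 194  16  16 173]
T blue [271.9 218.3] [260 211  25  14 292]
T orange [209.7 158.4] [202 149  17  19 202]
T orange [278.5 166.4] [273 160  12  13 139]
T orange [226.1 204.2] [212 189  29  30 408]
S blue [231.  187.5] [225 182  13  11 104]
S blue [255.3 192.2] [243 186  26  11 126]
S blue [231.4 207.6] [224 204  16   7  71]
S blue [319.5 219. ] [309 210  23  19 241]
S orange [255.5 169.2] [250 163  12  12 101]
S orange [255.6 188.7] [249 185  15   7  64]
S orange [300.3 196. ] [297 194   7   5  12]
S orange [293.3 202.8] [286 196  15  14 124]
S orange [229.2 211.2] [216 203  30  15 187]
```

View pics/tc.png

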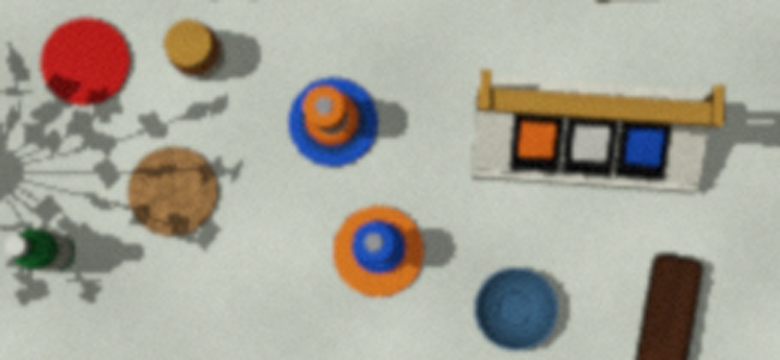

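View pics/sc.png

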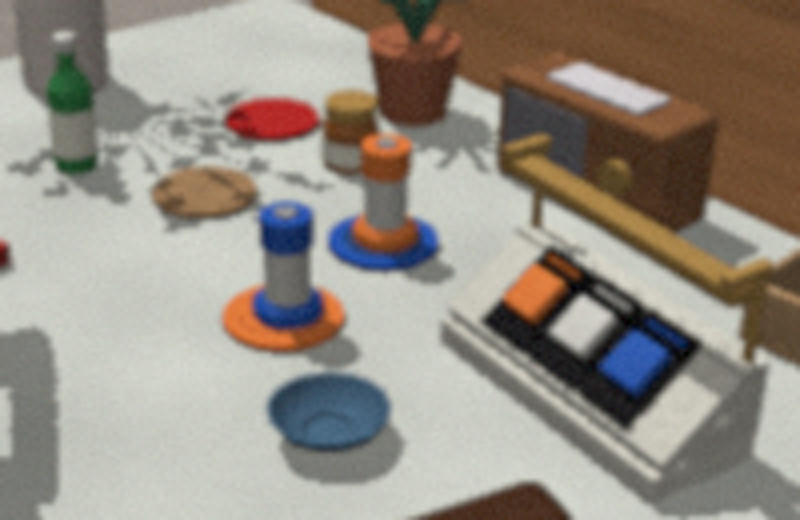

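The crops confirm it: the brown disc is the cork mat, empty apart from leaf shadows. The key order from +y to -y is orange, white, blue. The bar covers the keys' upper part from above and shades it in the side view. Next I'll measure.

```bash
python3 - <<'E'
from plant import viewer
from h import *
T=viewer.grab_frame("top");S=viewer.grab_frame("side")
cam={"T":T,"S":S}
B=((100,130,40),(130,255,255));O=((3,150,100),(16,255,255));C=((8,60,50),(20,170,220))
def disc(F,col,roi,z,amin=100):
    m=np.zeros(F["color"].shape[:2],bool)
    for b in blobs(F,*col,roi,5): m|=b[2]
    cs=cv2.findContours(m.astype(np.uint8),cv2.RETR_EXTERNAL,cv2.CHAIN_APPROX_NONE)[0]
    h=cv2.convexHull(np.vstack(cs))
    P=np.array([onz(F,*p,z)[:2] for p in h[:,0].astype(float)],np.float32)
    c,r=cv2.minEnclosingCircle(P); return np.round(c,4),round(r,4)
print("pad_orange T",disc(T,O,(205,185,245,222),.008)," S",disc(S,O,(212,200,250,220),.008))
print("pad_blue T",disc(T,B,(192,140,232,180),.008)," S",disc(S,B,(240,180,275,200),.008))
print("cork T",disc(T,C,(140,165,177,202),.008)," S",disc(S,C,(193,168,228,190),.008))
# caps: side centroid & top blob
print("cap blue", tri(T,(225.9,202.0),S,(231,187.5)))
print("cap orange", tri(T,(208.5,156.5),S,(255.5,169.2)))
for n,F in cam.items():
  for nm,c in(("blue_on_orange",None),):pass
W=((0,0,0),(180,70,255))
a=T["color"]; 
print("lantern feet S: blue",onz(S,231.4,207.6,.02),"orange",onz(S,255.6,188.7,.02))
for nm,F,roi in(("T",T,(255,145,345,190)),("S",S,(270,185,350,250))):
  x=F["color"][roi[1]:roi[3],roi[0]:roi[2]]
  s=8 if nm=="T" else 9
  cv2.imwrite(f"pics/panel{nm}.png",cv2.resize(x,None,fx=s,fy=s,interpolation=cv2.INTER_CUBIC))
E
```

```text
pad_orange T (array([0.4474, 0.0801]), 0.0535)  S (array([0.4427, 0.0734]), 0.0532)
pad_blue T (array([0.6047, 0.1343]), 0.0535)  S (array([0.6002, 0.1277]), 0.0539)
cork T (array([0.5229, 0.3282]), 0.0547)  S (array([0.518 , 0.3228]), 0.0577)
cap blue (array([0.44813442, 0.07383357, 0.09242377]), np.float64(0.0012431082053450356))
cap orange (array([0.60472687, 0.13320435, 0.09385993]), np.float64(0.0002456613891675518))
lantern feet S: blue [0.43989018 0.06135448 0.02      ] orange [0.59348557 0.11728957 0.02      ]
```

View pics/panelT.png

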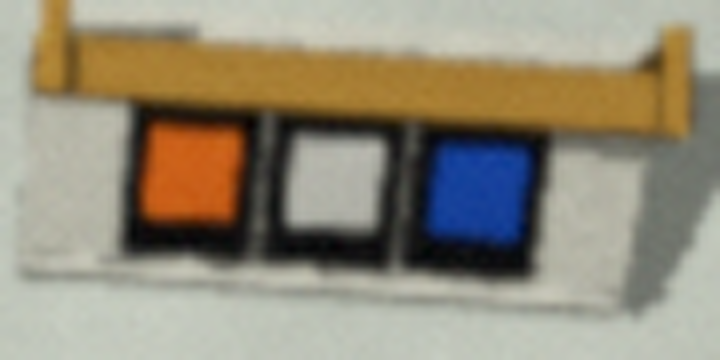

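View pics/panelS.png

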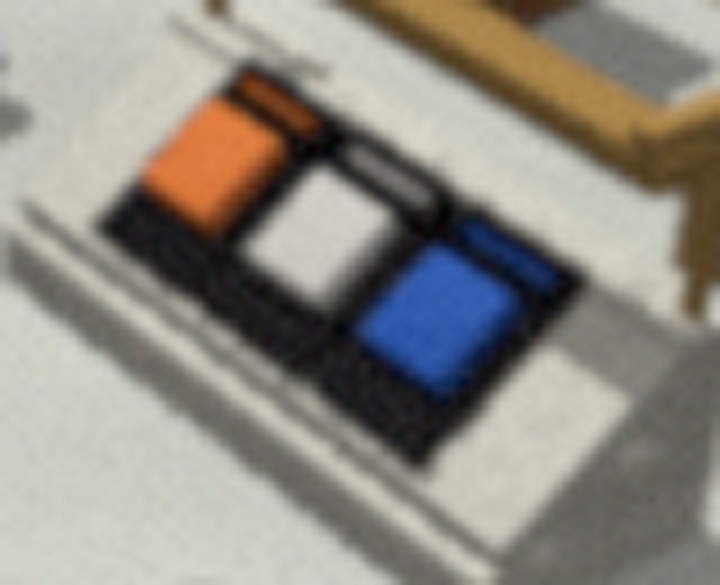

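```bash
python3 - <<'E'
from plant import viewer,manip,status
from h import *
T=viewer.grab_frame("top");S=viewer.grab_frame("side")
K={"orange":((279,166.5),(294,203)),"white":((296.9,168),(305.7,211)),"blue":((314.9,168.75),(318.6,220))}
P={}
for k,(t,s) in K.items():
    p,e=tri(T,t,S,s);P[k]=p;print(k,p.round(4),round(e,4),"T@.078",onz(T,*t,.078).round(4),"S@.078",onz(S,*s,.078).round(4))
d=P["orange"]-P["blue"];print("row",np.linalg.norm(d),np.degrees(np.arctan2(-d[0],d[1])))
# bar in top view & panel front edge
hs=cv2.cvtColor(T["color"],cv2.COLOR_BGR2HSV)
for z,(a,b) in {.18:((255+80/8,145+33/8),(255+660/8,145+72/8)),.0301:((255+20/8,145+275/8),(255+620/8,145+312/8))}.items():
    A=onz(T,*a,z);Bq=onz(T,*b,z);d=A-Bq;print(z,A.round(4),Bq.round(4),np.linalg.norm(d),np.degrees(np.arctan2(-d[0],d[1])))
print(onz(T,225.9,201.5,.106),onz(T,208.3,156,.106), "vert shear",proj(T,[.448,.075,.108]),proj(T,[.448,.075,0]))
print(R.from_rotvec(status.current_eef_rot()).as_matrix().round(3))
for yaw in np.arange(-90,91,30):
    M=(R.from_euler('z',yaw,degrees=True)*R.from_matrix(np.array([[0,0,1],[0,1,0],[-1,0,0]]).astype(float))).as_rotvec()
    o=[]
    for p in ([.448,.076],[.605,.133],[.523,.327]):
        for z in(.078,.2):
            q=manip.ik([*p,z],M); o.append(None if q is None else round(float(q[5]),2))
    print(yaw,o)
E
```

```text
orange [ 0.5715 -0.1111  0.073 ] 0.0039 T@.078 [ 0.5693 -0.1095  0.078 ] S@.078 [ 0.5672 -0.1178  0.078 ]
white [ 0.5648 -0.1725  0.075 ] 0.003 T@.078 [ 0.5633 -0.1712  0.078 ] S@.078 [ 0.5626 -0.1764  0.078 ]
blue [ 0.5606 -0.2339  0.0748] 0.0007 T@.078 [ 0.5599 -0.2332  0.078 ] S@.078 [ 0.5571 -0.2372  0.078 ]
row 0.1233480588903274 -5.070761473110435
0.18 [ 0.6127 -0.0591  0.18  ] [ 0.5938 -0.2928  0.18  ] 0.23448634646969901 -4.644475406420623
0.0301 [ 0.5305 -0.035   0.0301] [ 0.5108 -0.301   0.0301] 0.2667159223054074 -4.237213368683449
[0.44855464 0.0733094  0.106     ] [0.6046016 0.1325573 0.106    ] vert shear (np.float64(225.36186266002278), np.float64(201.636867888821)) (np.float64(227.30734917475903), np.float64(203.298646508027))
[[-0.     0.356  0.935]
 [-0.     0.935 -0.356]
 [-1.    -0.    -0.   ]]
-90 [-0.02, -0.02, 0.08, 0.08, 0.42, 0.42]
-60 [-0.55, -0.55, -0.45, -0.45, -0.11, -0.11]
-30 [-1.07, -1.07, -0.97, -0.97, -0.63, -0.63]
0 [-1.59, -1.59, -1.49, -1.49, -1.15, -1.15]
30 [-2.12, -2.12, -2.02, -2.02, -1.68, -1.68]
60 [-2.64, -2.64, -2.54, -2.54, -2.2, -2.2]
90 [None, None, None, None, -2.72, -2.72]
```

```bash
cat >> h.py <<'E'
DOWN=(R.from_euler('z',-60,degrees=True)*R.from_matrix(np.array([[0,0,1],[0,1,0],[-1,0,0]],float))).as_rotvec()
def shot(viewer,tag):
    T=viewer.grab_frame("top");S=viewer.grab_frame("side")
    cv2.imwrite(f"pics/{tag}.png",np.hstack([cv2.resize(T["color"][90:250,90:350],(520,320),interpolation=cv2.INTER_CUBIC),cv2.resize(S["color"][110:270,160:300],(280,320),interpolation=cv2.INTER_CUBIC)]))
    return T,S
E
python3 - <<'E'
from plant import viewer,manip,status
from h import *
manip.command_gripper(.085,40)
manip.move_pose([.4485,.0735,.2],DOWN)
print(status.current_t(),status.current_wrist_force())
manip.move_straight([.4485,.0735,.080],feed=.15)
shot(viewer,"pre1")
print(manip.command_gripper(.03,40),status.current_grip_width(),status.current_position(),status.current_t())
manip.move_straight([.4485,.0735,.11],feed=.08)
shot(viewer,"lift1")
print(status.current_grip_width(),status.current_wrist_force(),status.current_t())
E
```

```text
2.5167 [-0.20382502 -0.58831592  0.96541883]
False 0.04740060879538788 [0.44993234 0.07361079 0.08097593] 4.0
0.047445189880483116 [-0.68505287 -1.01645807 -2.2827393 ] 4.625
```

View pics/pre1.png

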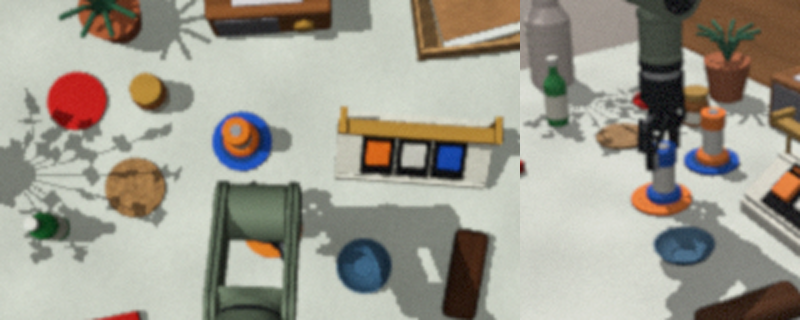

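View pics/lift1.png

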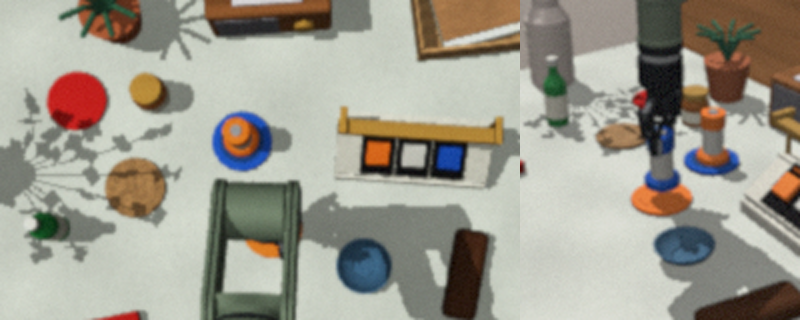

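The blue lantern is held by its cap (grip width 47.4 mm) and lifted clear at side-panel (660,155). Next it goes to the cork mat.

```bash
cat >> h.py <<'E'
def place(manip,status,x,y):
    p=status.current_position()
    manip.move_straight([p[0],p[1],.15],feed=.2)
    manip.move_straight([x,y,.15],feed=.25)
    manip.move_straight([x,y,.09],feed=.15)
    manip.dwell(.2)
    g=manip.move_straight([x,y,.072],feed=.02,guard=3)
    q=status.current_position();print("guard",g,q.round(4),status.current_wrist_force().round(2))
    manip.command_gripper(.085,40)
    manip.move_straight([x,y,.2],feed=.2)
    print("t",status.current_t())
E
python3 - <<'E'
from plant import viewer,manip,status
from h import *
place(manip,status,.523,.327)
T,S=shot(viewer,"place1")
E
```

```text
guard True [0.5235 0.3272 0.0806] [1.11 1.23 1.8 ]
t 8.7
```

View pics/place1.png

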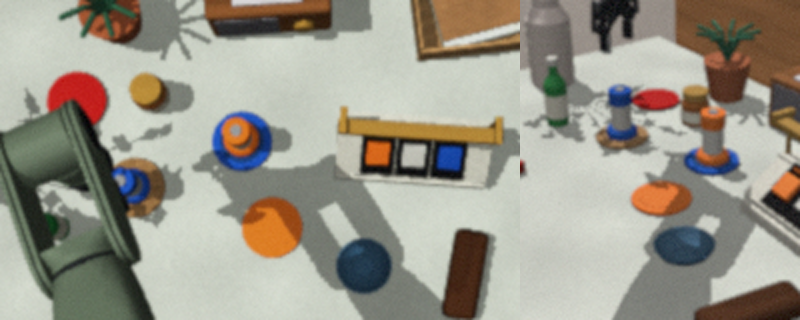

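The blue lantern stands upright on the cork mat (side panel 620,115) and the orange pad is empty (top panel 272,227). Now the orange lantern goes onto it.

```bash
python3 - <<'E'
from plant import viewer,manip,status
from h import *
T=viewer.grab_frame("top")
for b in blobs(T,(3,150,100),(16,255,255),(205,185,245,222),50):
    print(onz(T,*b[0],.008).round(4),b[1]); 
x,y=.6046,.1328
manip.move_straight([x,y,.2],feed=.25)
manip.move_straight([x,y,.080],feed=.15)
manip.command_gripper(.03,40);print(status.current_grip_width(),status.current_position())
manip.move_straight([x,y,.11],feed=.08)
print(status.current_grip_width(),status.current_wrist_force(),status.current_t())
place(manip,status,.4474,.0795)
shot(viewer,"place2")
E
```

```text
[0.4482 0.0803 0.008 ] [211 189  30  30 684]
0.04759864947413164 [0.60598961 0.13300297 0.0814697 ]
0.04728627335328004 [-0.20722648 -0.14927618 -2.75897556] 11.75
guard True [0.4477 0.0797 0.081 ] [2.39 1.38 0.57]
t 15.425
```

View pics/place2.png

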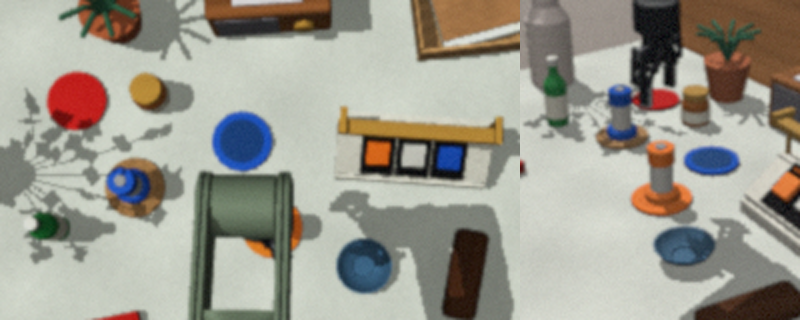

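The orange lantern stands on the orange pad (side panel 660,180) and the blue pad is empty (top panel 242,141). Next, blue from the mat to the blue pad.

```bash
python3 - <<'E'
from plant import viewer,manip,status
from h import *
T=viewer.grab_frame("top")
pb=[onz(T,*b[0],.008) for b in blobs(T,(100,130,40),(130,255,255),(192,140,232,180),300)]
print(pb)
x,y=.523,.327
manip.move_straight([x,y,.2],feed=.25)
manip.move_straight([x,y,.080],feed=.15)
manip.command_gripper(.03,40);print(status.current_grip_width(),status.current_position())
manip.move_straight([x,y,.11],feed=.08)
print(status.current_grip_width(),status.current_wrist_force(),status.current_t())
place(manip,status,.6048,.1345)
manip.command_gripper(0,40)
th=np.radians(-4.6);px=np.array([np.cos(th),np.sin(th),0]);py=np.array([-np.sin(th),np.cos(th),0])
n=-np.sin(np.radians(35))*px+np.cos(np.radians(35))*np.array([0,0,1])
M=np.c_[-n,py,np.cross(-n,py)]
W=np.array([.565,-.172,.078])
for s in(1,-1):
  M=np.c_[-n,s*py,np.cross(-n,s*py)];rv=R.from_matrix(M).as_rotvec()
  for k in(62,0,-62):
    for h in(.06,0):
        q=manip.ik(W+py*k/1000+n*(h+.008),rv);print(s,k,h,None if q is None else q.round(2))
M=np.c_[-n,np.cross(n,py),py]
for s in(1,-1):
  M=np.c_[-n,s*np.cross(-n,py),np.cross(-n,s*np.cross(-n,py))];rv=R.from_matrix(M).as_rotvec();q=manip.ik(W+n*.008,rv);print("alt",s,q)
print(status.current_joints(),status.current_t())
shot(viewer,"place3")
E
```

```text
[array([0.60508557, 0.13370308, 0.008     ])]
0.04699761088230723 [0.52420623 0.32758723 0.08138666]
0.04702704199686374 [-1.17126692  0.07945723 -3.0552042 ] 18.6667
guard True [0.6053 0.1347 0.081 ] [1.83 0.98 2.19]
t 22.5083
1 62 0.06 [-0.49 -0.02  2.17  0.52  0.48 -2.39]
1 62 0 [-0.46  0.16  2.12  0.65  0.36 -2.5 ]
1 0 0.06 [-0.64  0.01  2.14  0.63  0.55 -2.6 ]
1 0 0 [-0.6   0.19  2.08  0.75  0.43 -2.7 ]
1 -62 0.06 [-0.77  0.07  2.08  0.69  0.62 -2.76]
1 -62 0 None
-1 62 0.06 [-0.49 -0.02  2.17  0.52  0.48  0.75]
-1 62 0 [-0.46  0.16  2.12  0.65  0.36  0.64]
-1 0 0.06 [-0.64  0.01  2.14  0.63  0.55  0.54]
-1 0 0 [-0.6   0.19  2.08  0.75  0.43  0.44]
-1 -62 0.06 [-0.77  0.07  2.08  0.69  0.62  0.38]
-1 -62 0 [-0.72  0.23  2.03  0.79  0.51  0.3 ]
alt 1 [-0.59790617  0.18537054  2.08303452  0.74521256  0.43182101 -1.13391697]
alt -1 [-0.59790617  0.18537054  2.08303452  0.74521256  0.43182101  2.00767569]
[ 7.95847316e-02  3.37239394e-01  1.46028632e+00 -7.16610320e-04
  1.35245514e+00 -4.43768091e-01] 23.275
```

View pics/place3.png

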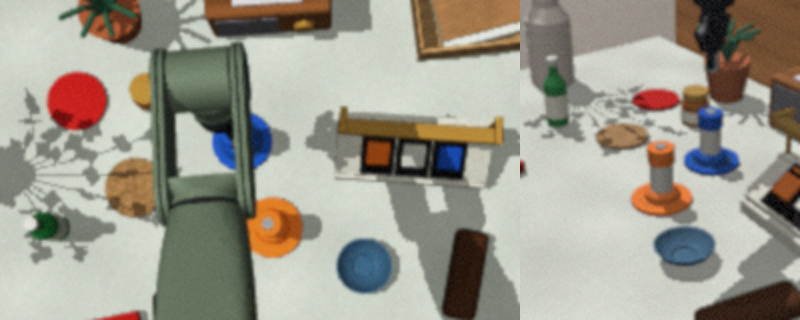

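Both lanterns are upright on their own pads: blue at side panel (712,140), orange at (660,180). Now the white key.

```bash
cat >> h.py <<'E'
th=np.radians(-4.6);px=np.array([np.cos(th),np.sin(th),0]);py=np.array([-np.sin(th),np.cos(th),0])
n=-np.sin(np.radians(35))*px+np.cos(np.radians(35))*np.array([0,0,1])
KR=R.from_matrix(np.c_[-n,-py,np.cross(-n,-py)]).as_rotvec()
W=np.array([.565,-.172,.078])
def press(manip,status,k,viewer=None,tag=None):
    c=W+py*k; tip=lambda:float((np.array(status.current_position())-n*manip.tip_reach-c)@n)
    manip.move_straight(c+n*.023,feed=.1)
    manip.dwell(.2)
    if viewer: shot2(viewer,tag)
    g=manip.move_straight(c-n*.004+n*.008,feed=.02,guard=1.2); print("touch",g,round(tip(),4),status.current_wrist_force().round(2))
    t0=tip()
    g=manip.move_straight(c+n*(t0-.011+.008),feed=.015,guard=12);print("down",g,round(tip(),4),status.current_wrist_force().round(2))
    if viewer: shot2(viewer,tag+"d")
    manip.move_straight(c+n*.038,feed=.08);print("t",status.current_t())
def shot2(viewer,tag):
    T=viewer.grab_frame("top");S=viewer.grab_frame("side")
    cv2.imwrite(f"pics/{tag}.png",np.hstack([cv2.resize(T["color"][130:210,240:350],(440,320),interpolation=cv2.INTER_CUBIC),cv2.resize(S["color"][170:250,265:355],(360,320),interpolation=cv2.INTER_CUBIC)]))
E
python3 - <<'E'
from plant import viewer,manip,status
from h import *
manip.move_straight([.60,.13,.28],feed=.25)
manip.move_straight([.45,-.03,.28],feed=.25)
manip.move_pose(W+n*.108,KR)
print(status.current_position(),status.current_t())
manip.move_straight(W+n*.030,feed=.1)
shot2(viewer,"white_pre")
E
```

```text
[ 0.50402552 -0.1667327   0.16694431] 26.1083
```

View pics/white_pre.png

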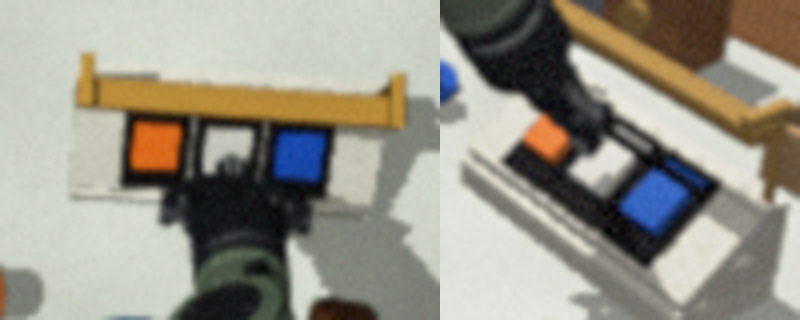

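The tip points at the white key (top panel 232,165) and is clear of the bar and the other keys. Pressing.

```bash
python3 - <<'E'
from plant import viewer,manip,status
from h import *
press(manip,status,0,viewer,"w1")
E
```

```text
touch True -0.0001 [-0.51 -0.18  2.25]
down True -0.0059 [-8.1   0.66  8.81]
t 29.6167
```

View pics/w1d.png

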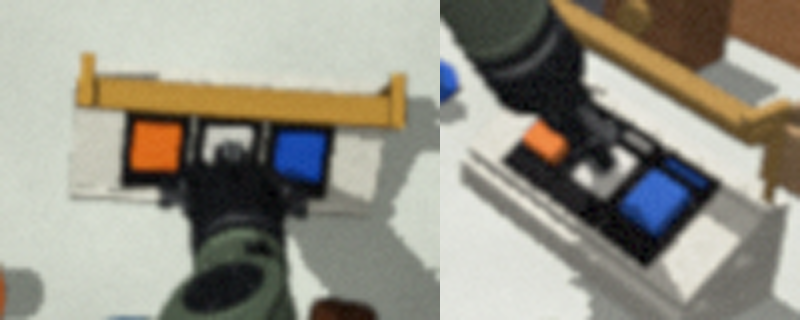

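The white key sank, with about 12 N along the normal. At 0.5 N/mm spring rate that means it is on its hard stop, so fully down. Next blue, then orange, checking pictures as I go.

```bash
python3 - <<'E'
from plant import viewer,manip,status
from h import *
manip.move_straight(W-.062*py+n*.038,feed=.1)
press(manip,status,-.062,viewer,"b1")
manip.move_straight(W+.062*py+n*.038,feed=.1)
shot2(viewer,"o0")
E
python3 -c "
import cv2,numpy as np
a=[cv2.imread(f'pics/{x}.png') for x in('b1d','o0')]
cv2.imwrite('pics/bo.png',cv2.resize(np.vstack(a),(740,592)))"
```

```text
touch True -0.0001 [ 0.96 -0.17  1.23]
down True -0.0058 [-5.31  1.23  8.68]
t 32.9
```

View pics/bo.png

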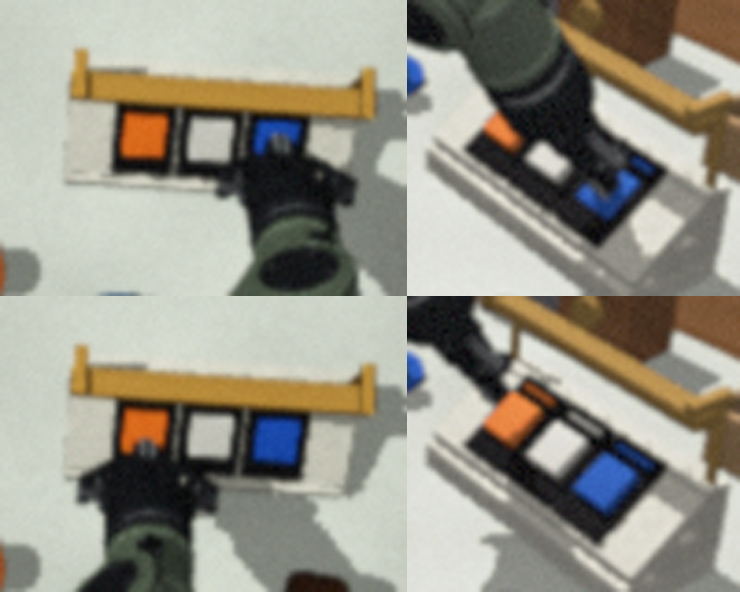

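Blue behaved the same, with about 10 N standing at the stop. Lower panel: white and blue are both back up, and the tip is over orange (146,445).

```bash
python3 - <<'E'
from plant import viewer,manip,status
from h import *
press(manip,status,.062,viewer,"o1")
c=W+.062*py
manip.move_straight(c+n*.12,feed=.15)
manip.move_pose([.30,-.25,.35],DOWN) if manip.ik([.30,-.25,.35],DOWN) is not None else None
print(status.current_position(),status.current_t())
T=viewer.grab_frame("top");S=viewer.grab_frame("side")
O=((3,150,100),(16,255,255));B=((100,130,40),(130,255,255))
for F,nm,roi in((T,"T",(190,140,250,225)),(S,"S",(205,155,280,222))):
  for c,h in(("o",O),("b",B)):
    for b in blobs(F,*h,roi,15): print(nm,c,b[0].round(1),b[1])
cv2.imwrite("pics/fin.png",np.hstack([cv2.resize(T["color"][60:280,60:460],(480,264)),cv2.resize(S["color"][110:310,150:400],(320,264))]))
E
```

```text
touch True -0.0001 [-0.26 -0.24  2.98]
down True -0.0059 [-7.22  0.78 10.49]
t 36.9167
[ 0.30007797 -0.24975618  0.3493047 ] 39.5667
T o [225.9 203.3] [212 189  29  29 645]
T b [210.9 160.4] [197 146  29  29 615]
S o [244.4 162. ] [242 160   7   4  16]
S o [229.9 187.4] [224 182  12  11 103]
S o [230.3 209.9] [216 202  30  16 308]
S b [254.2 169.8] [249 164  11  11  83]
S b [255.5 190.7] [243 185  26  12 242]
```

View pics/o1d.png

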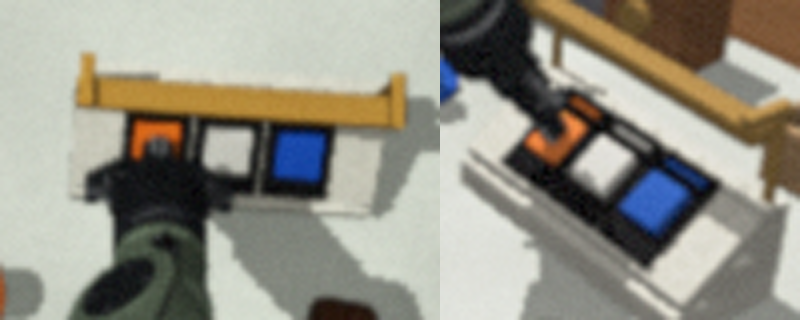

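View pics/fin.png

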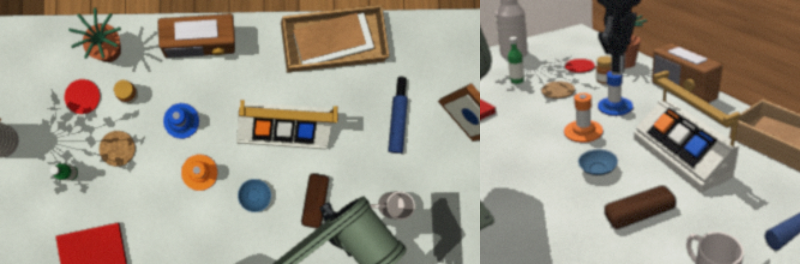

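```bash
python3 - <<'E'
from plant import ticket,status
print(status.current_wrist_force(),status.current_t()); ticket.hand_in()
E
```

```text
[ 0.75652546 -0.77174488  0.0080897 ] 39.6667
the job is handed in; nothing more can be done
```

I swapped the lanterns and pressed the keys in order, then handed the job in at 39.7 s. The blue lantern waited on the cork mat meanwhile, and each lantern was lowered until it touched before I let go. I pressed white, then blue, then orange with closed fingers square to the sloping face, letting each key up again.

**Lanterns:** The last pictures show each lantern upright and well inside the pad of its own colour. No bystander is visibly out of place, by eye only. The arm was clear of everything.

**Keys:** Each press ended at about 10–12 N along the key, above the 5 N needed for fully down. The pictures show white and blue back up after their presses, and orange in the last view.

**Check that disagreed:** From the detected touch I measured only 5.8 mm of tip travel, not 7 mm. I put this down to the key having already moved about 1 mm when the touch was registered. The force is far more than the spring alone could give at that depth, so I took each key to be at its stop and did not press again.

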